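# Close the casting mould by nudging its cover onto the two dowels

## Task

The aluminium cover plate of the casting mould has been left askew, propped on the tips of the two locating dowels. With your fingertips nudge it sideways and away from you until both holes drop over the dowels and the plate lies flat on the mould, then push the swing clamp round by its knob until it stands square across the plate against its stop. Slide the plate only, never lift it off the mould, and leave the things lying around where they are.

Things in the scene. Friction and masses are not known exactly. Their poses are not given: they have to be found in the camera images.
- mould: casting mould fixed to the bench: light wooden block on a plywood base. Origin on the bench under the middle of the cover plate's seat; x away from the robot, y left, z up. Flat top face 45 mm above the origin, from x = -102 to +110 and y = -106 to +106 mm. Seated, the plate has the mould's x, y and yaw (clearance about 1 mm) and its origin lies 45 mm above the mould's
- cover_plate: loose aluminium plate 140 (x) x 160 (y) x 8 mm, 0.4 kg, origin at the centre of its underside. 14.5 mm holes at x = +30, y = +45 and -45 mm; pouring collar 43 mm wide, 13 mm high at x = -15. At the start its far part is propped on the dowel tips, its near edge (x = -70) on the mould, leaning 5 degrees; 17 to 24 mm short of its seat, up to 20 mm to a side, turned up to 0.1 rad
- pin_left (a point): foot of the left dowel's axis, on the mould's top face, at x = +30, y = +45 mm of the mould. Steel dowel of 12 mm diameter, 11 mm high, tapering from 4.5 mm up to a 5 mm wide tip; axes as the mould's
- pin_right (a point): foot of the right dowel's axis, same shape, at x = +30, y = -45 mm of the mould; axes as the mould's
- hole_left (a point): centre of the plate's left locating hole, at the underside of the plate
- hole_right (a point): centre of the plate's right locating hole, at the underside of the plate
- clamp (a joint): angle (rad) of the swing clamp, a dark steel bar 18 mm wide, 10 mm thick, reaching 66 mm from its upright pivot at x = +90, y = 0 of the mould; underside 9.7 mm above the mould's top face, so it passes only over a seated plate. 0: parked along the mould's +y; grows anticlockwise from above; 1.57: across the plate, to -x; stop at 1.62. 1.2 N at the knob moves it; it stays where left
- clamp_knob (a point): middle of the upright black knob on the clamp bar (15 mm diameter, from 10 to 38 mm above the bar's underside, this point 26 mm above it), 52 mm from the clamp's pivot
- tape: orange tape measure, 66 x 78 x 38 mm, in front of the mould at the right; bystander; origin under its centre
- stick: plaster-caked mixing stick, 42 x 180 x 26 mm, lying along the left side of the mould; bystander; origin under its centre
- cup: clear mixing cup, 66 mm wide, 75 mm high, behind the mould; bystander; origin under its centre
- casting: plaster rock casting, 54 x 80 x 36 mm, behind the mould; bystander; origin under its centre

How it is judged:
By the outcome, as a careful person would: the job done as asked, in the order asked, and still so for the second after the job is handed in, with the robot touching nothing.
It also fails if it takes over 59 s, if anything falls off the work surface, if the arm or the gripper's body presses on something with over 40 N, if the wrist force passes 120 N, or if a joint passes its speed limit or range.

## Robot

A 6-joint arm with a two-finger parallel gripper is mounted at the origin on a cart in front of the work surface, level with it; the furniture and walls round the work are solid. World frame = base frame: x ahead of the robot, y to its left, z up, the work surface at z = 0. Lengths are in m, angles in rad, forces in N, time in s.
With the tool pointing down it reaches from about 0.325 to 0.925 m from the base axis. Payload 3.1 kg.
Tool frame: the origin (TCP) lies midway between the tips of the shut fingers; the grasp point (between the pads) lies 19 mm behind it; z points along the fingers, y is the direction in which the jaws open and shut (so a half turn about z gives the same grasp; the last joint's range is limited). The gripper opens to 85 mm and grips with 20 to 120 N. Pads are 22 mm wide; open, the fingers measure 114 mm over their backs; the gripper's body (76 mm by 85 mm) begins 54 mm behind the grasp point. The pads swing forward as they close: fully open they stand 13 mm farther back than shut.
Start: joints at [1.008, 0.217, 1.613, -0, 1.311, -0.112], TCP at [0.272, 0.563, 0.231] pointing down, gripper open.
Joint ranges: [-2.75, 2.75], [-0.78, 2.1], [0.31, 2.55], [-1.13, 4.27], [0.13, 2.63], [-2.58, 2.58]. Speed limits (rad/s): [2.79, 2.79, 3.14, 3.14, 3.14, 3.14].

## Interface

Orientations are given as a unit quaternion [w, x, y, z].
In Python, from rig import arm gives the robot as it stands.
- The arm moves only by the tool jog_arm, never from a script. Its argument "targets" is a list that holds one entry, the list of rows, each a list of 5 numbers: the shift along the tool's x, y, z in m, then the turn about the tool's z in rad, then the closure, from 0 (fully open) to 1 (shut). A call has 1 to 10 rows; each row shifts and turns the pose as measured when the row begins, along the tool's axes as they then stand; what a row does not reach is not made up. A row lasts 1/8 s, in which the tool goes at most 62.5 mm and 10.7 degrees, less where a joint would pass 70% of its speed; a pose out of reach is approached as far as the arm can. A call with a gripper value outside its range is refused whole. The fingers move at their own pace and stop on an object; "newtons" is the grip in N (left out, the last holds). Time passes only in rows, so rows that do not move let the fingers close. It gives the time, the measured TCP pose, the force and the opening at its end, in the units of the state.
- arm.state(): the state, without advancing time (a new reading comes with each control period).
- arm.get_image(name): name is "scene" or "top" or "wrist"; returns a dict with "image" (420x560x3 uint8, red, green, blue), "depth" (420x560 float32, m along the optical axis (not along the pixel's ray), 0 where there is no reading), "fov_y" (degrees; the focal length in pixels is half the picture's height over the tangent of half this angle, whatever the lens; pixels are square), "cx", "cy" (the principal point, pixels), "pose" (4x4, takes a point from camera to world coordinates). Camera axes: x right, y down, z forward; pixel columns grow to the right and rows downward; lengths in m; the calibration is good to about 2 mm. The wrist camera is an equidistant fisheye: a pixel r from the principal point sees the ray r / f radians off the axis. A picture is of the moment at which its call begins.
- arm.close_job(): hands the job in, once; it reports no verdict.
The state is a dict: "clock": time; "joint_positions": joint angles; "qd": joint speeds; "effort": joint torques, N m; "position": TCP position; "tool_rot": TCP orientation; "wrist_force": force on the tool from outside, world axes, zero at the start; "torque": the same for the moment, N m; "finger_gap": finger opening in m.
Only numpy, scipy, OpenCV 4.12 (cv2) and the standard library are available. Lean on these libraries where they do the work, as an engineer would, in place of code of your own. Each camera call takes 0.05 s, during which the arm holds its last target. There are 200 camera calls.

## Working session

There is one attempt and no reset: what is moved stays moved. The work goes in short steps, Python scripts to look and compute and a tool call to move; the robot and the scene stay as the last step left them, time stands still between calls to the robot, and variables do not carry over. Pictures are saved under pics/ and viewed, about 8 in all and at most 12, crops included, and the job is handed in when it is done.

Besides the shell and the picture viewer there is one more tool, called after "Emit:" as name([rows], argument=value, ...), one row to a line, values as JSON. jog_arm: Moves the arm, as the interface text tells. Its arguments: {"type":"object","properties":{"targets":{"type":"array","items":{"type":"array","items":{"type":"array","items":{"type":"number"}}}},"newtons":{"type":"number"}},"required":["targets"]}

```bash
mkdir -p pics; ls
cat > h.py <<'E'
from rig import arm
import numpy as np, cv2
def get(n):
    d=arm.get_image(n); d["f"]=d["image"].shape[0]/2/np.tan(np.radians(d["fov_y"]/2)); return d
def ray(d,u,v):
    x=np.array([(u-d["cx"])/d["f"],(v-d["cy"])/d["f"],1.]); P=np.array(d["pose"]); return P[:3,3],P[:3,:3]@x
def onz(d,u,v,z):
    o,r=ray(d,u,v); return o+r*(z-o[2])/r[2]
def proj(d,p):
    P=np.array(d["pose"]); q=P[:3,:3].T@(np.array(p)-P[:3,3]); return q[:2]/q[2]*d["f"]+[d["cx"],d["cy"]]
def pt(d,u,v):
    o,r=ray(d,u,v); return o+r*d["depth"][int(v),int(u)]
def save(d,n,box=None,k=1):
    im=d["image"][...,::-1]
    if box: im=im[box[1]:box[3],box[0]:box[2]]
    cv2.imwrite("pics/"+n+".png",cv2.resize(im,None,fx=k,fy=k,interpolation=cv2.INTER_CUBIC))
E
python3 - <<'E'
from h import *
for n in ("top","scene"):
    d=get(n); save(d,n+"0",k=1.4); np.savez(n+"0.npz",**d); print(n,d["f"],d["cx"],d["cy"],np.round(d["pose"],3).tolist())
print(arm.state())
E
```

```text
pics
top 488.2021595267292 281.6793937388344 218.231675123579 [[-0.02, -0.992, 0.123, 0.465], [-1.0, 0.018, -0.019, -0.021], [0.017, -0.124, -0.992, 1.12], [0.0, 0.0, 0.0, 1.0]]
scene 489.466046946053 272.45610765619 206.9774922417209 [[0.846, -0.361, 0.393, 0.165], [-0.534, -0.562, 0.632, -0.721], [-0.008, -0.744, -0.668, 0.824], [0.0, 0.0, 0.0, 1.0]]
{'clock': 0.1, 'joint_positions': array([ 1.00780901e+00,  2.17659849e-01,  1.61479126e+00, -2.04688826e-05,
        1.31130465e+00, -1.12155434e-01]), 'qd': array([-1.36497177e-04, -9.44755111e-05, -4.09556976e-03, -4.05180038e-06,
        1.08440912e-03,  2.93862539e-05]), 'effort': array([-1.13478167e-03, -3.98076046e+01, -3.04971135e+01, -1.67380126e-04,
        4.25669583e-03,  2.44868642e-05]), 'position': array([0.2718843 , 0.56194219, 0.23010137]), 'tool_rot': array([-3.48875501e-04,  2.23509097e-01,  9.74701243e-01, -1.02378659e-03]), 'wrist_force': array([ 0.18019554,  0.00700481, -0.25458967]), 'torque': array([-0.02089479,  0.03483325, -0.03142251]), 'finger_gap': 0.08532860657693064}
```

View pics/top0.png

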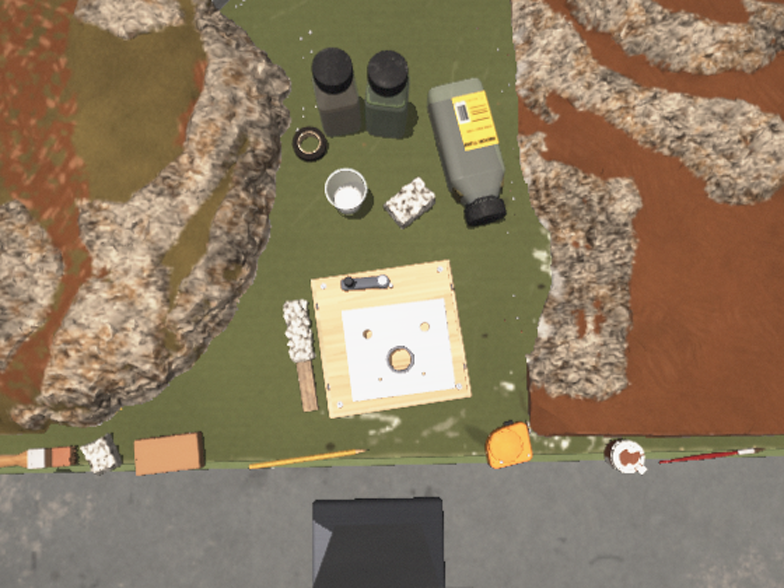

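View pics/scene0.png

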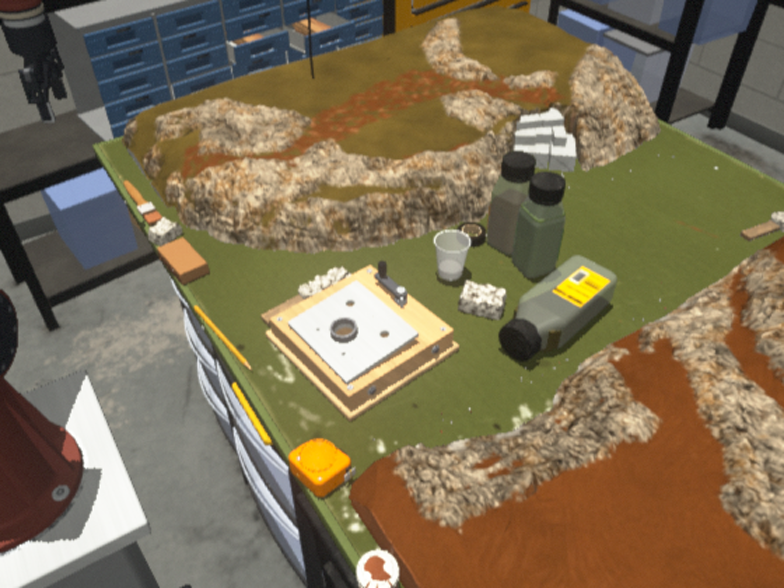

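The top view shows the white plate with corners near (342,315), (443,300), (457,389) and (356,402) at 1.4x. The mould corners are near (311,279), (449,261), (471,396) and (331,417), the clamp pivot is near (383,281) and its knob near (348,283). The clamp is parked to the left. The tape is at (509,445) and the stick is on the left side.

Run:
```python
from h import *
d=dict(np.load("top0.npz")); im=d["image"]; 
hsv=cv2.cvtColor(im,cv2.COLOR_RGB2HSV)
for u,v in [(260,240),(300,230),(235,260),(330,200),(236,292),(300,270)]: print((u,v),hsv[v,u],im[v,u],np.round(pt(d,u,v),3))
roi=np.zeros(im.shape[:2],np.uint8); roi[180:305,215:345]=1
H,S,V=cv2.split(hsv)
plate=((S<40)&(V>150)&(roi>0)).astype(np.uint8)
blk=(((H>8)&(H<28)&(S>50)&(V>150)&(roi>0))|(plate>0)).astype(np.uint8)
def rect(m,z,name):
    m=cv2.morphologyEx(m,cv2.MORPH_OPEN,np.ones((3,3)))
    c=max(cv2.findContours(m,0,1)[0],key=cv2.contourArea).reshape(-1,2)
    w=np.array([onz(d,u,v,z)[:2] for u,v in cv2.convexHull(c).reshape(-1,2)])
    r=cv2.minAreaRect((w*1000).astype(np.float32)); print(name,np.round(r[0],1),np.round(r[1],1),r[2]); print(np.round(cv2.boxPoints(r)).tolist())
rect(plate,0.060,"plate"); rect(blk,0.045,"block")
save(d,"crop0",(210,175,350,305),5)
```

```text
(260, 240) [ 13  62 151] [151 130 114] [0.554 0.008 0.02 ]
(300, 230) [ 30   1 245] [245 245 244] [ 0.57  -0.081  0.064]
(235, 260) [ 23  67 247] [247 232 182] [0.509 0.063 0.045]
(330, 200) [ 30  89 117] [117 117  76] [ 0.645 -0.156  0.001]
(236, 292) [ 24  54 246] [246 235 194] [0.438 0.064 0.008]
(300, 270) [ 30   1 246] [246 246 245] [ 0.484 -0.079  0.053]
plate [529.9 -45.3] [142.2 161.9] 6.209115028381348
[[451.0, 27.0], [468.0, -133.0], [609.0, -118.0], [592.0, 43.0]]
block [547.9 -33.8] [225.5 225.5] 7.623373508453369
[[421.0, 63.0], [451.0, -160.0], [675.0, -131.0], [645.0, 93.0]]
```

View pics/crop0.png

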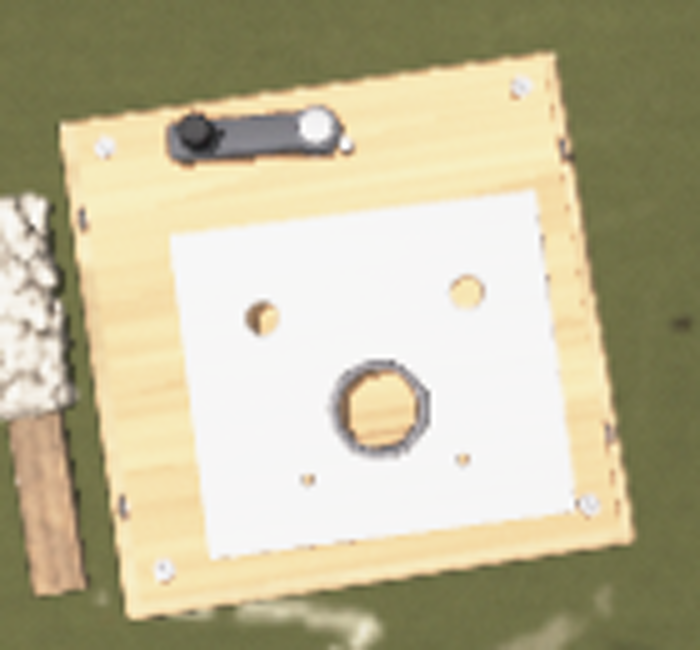

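The crop shows the bar's pivot bolt at (318,126), the knob at (195,130), plate holes at (262,318) and (467,291), and the collar at (381,408). I'll use the height map to get the block face.

```bash
cat >> h.py <<'E'
def cloud(d):
    h,w=d["depth"].shape; u,v=np.meshgrid(np.arange(w),np.arange(h))
    c=np.stack([(u-d["cx"])/d["f"],(v-d["cy"])/d["f"],np.ones((h,w))],-1)*d["depth"][...,None]; P=np.array(d["pose"])
    return c@P[:3,:3].T+P[:3,3]
E
python3 - <<'E'
from h import *
d=dict(np.load("top0.npz")); C=cloud(d); Z=C[...,2]
roi=np.zeros(Z.shape,bool); roi[178:305,222:345]=1
m=((Z>0.03)&roi).astype(np.uint8)
m=cv2.morphologyEx(m,cv2.MORPH_OPEN,np.ones((3,3)))
c=max(cv2.findContours(m,0,1)[0],key=cv2.contourArea).reshape(-1,2)
w=np.array([onz(d,u,v,0.045)[:2] for u,v in c])*1000
r=cv2.minAreaRect(w.astype(np.float32)); print("blk",np.round(r[0],1),np.round(r[1],1),r[2]); print(np.round(cv2.boxPoints(r),1).tolist())
mm=(Z>0.04)&(Z<.05)&roi; print("top z",np.median(Z[mm]))
# plate plane fit
q=(d["image"].min(-1)>225)&roi&(Z>.048)&(Z<.08); P=C[q]; A=np.c_[P[:,:2],np.ones(len(P))]; k=np.linalg.lstsq(A,P[:,2],rcond=None)[0]; print("plane",k)
def onpl(u,v):
    o,rr=ray(d,u,v); t=(k[0]*o[0]+k[1]*o[1]+k[2]-o[2])/(rr[2]-k[0]*rr[0]-k[1]*rr[1]); return o+t*rr
cr=lambda u,v:(210+u/5-.4,175+v/5-.4)
for n,u,v in [("holeL",262,318),("holeR",467,291),("smallL",308,480),("smallR",463,460),("c FL",172,235),("c FR",537,190),("c NR",576,512),("c NL",213,557)]: print(n,np.round(onpl(*cr(u,v))*1000,1))
for n,u,v,z in [("pivot",318,126,.068),("knob",195,130,.092),("scr",105,147,.046),("scr",521,88,.046),("scr",165,570,.046),("scr",588,505,.046)]: print(n,np.round(onz(d,*cr(u,v),z)*1000,1),pt(d,*cr(u,v)))
E
```

```text
blk [551.3 -33.3] [212.  216.4] 7.480265140533447
[[432.20001220703125, 60.20000076293945], [460.3999938964844, -154.39999389648438], [670.5, -126.80000305175781], [642.2999877929688, 87.80000305175781]]
top z 0.04536418597989411
plane [0.08974832 0.01182963 0.01280695]
holeL [554.1   2.3  62.6]
holeR [564.2 -87.   62.4]
smallL [483.9 -16.4  56. ]
smallR [491.2 -83.8  55.9]
c FL [590.6  40.8  66.3]
c FR [ 607.6 -118.5   65.9]
c NR [ 467.8 -132.5   53.2]
c NL [451.7  25.3  53.6]
pivot [637.2 -23.5  68. ] [ 0.63754754 -0.02346363  0.06569688]
knob [632.4  29.   92. ] [0.63186247 0.02882252 0.0955631 ]
scr [633.   71.3  46. ] [0.63321649 0.07140172 0.04436813]
scr [ 656.4 -114.5   46. ] [ 0.65682953 -0.11473365  0.04345264]
scr [446.4  46.5  46. ] [0.44637566 0.04655507 0.04578252]
scr [ 470.8 -138.6   46. ] [ 0.4707484  -0.13818969  0.05010456]
```

```bash
cat >> h.py <<'E'
YAW=0.131; O=np.array([.5476,-.0345])
def m2w(x,y): c,s=np.cos(YAW),np.sin(YAW); return O+[c*x-s*y,s*x+c*y]
def w2m(p): c,s=np.cos(YAW),np.sin(YAW); a,b=np.array(p[:2])-O; return np.array([c*a+s*b,-s*a+c*b])
def go(mx,my,z):
    from scipy.spatial.transform import Rotation as R
    s=arm.state(); q=s["tool_rot"]; M=R.from_quat([q[1],q[2],q[3],q[0]]).as_matrix()
    d=M.T@(np.r_[m2w(mx,my),z]-s["position"])
    a=np.arctan2(M[1,1],M[0,1])-YAW
    print("clock %.2f TCP mould"%s["clock"],np.round(w2m(s["position"])*1000,1),"z",round(s["position"][2]*1000,1),"| tool shift mm",np.round(d*1000,1),"| jaw-axis angle rel mould x",round(a,3),"| F",np.round(s["wrist_force"],1),"gap",round(s["finger_gap"],3),"z-axis",np.round(M[:,2],3))
E
python3 - <<'E'
from h import *
go(-.02,-.114,.12)
C=cloud(dict(np.load("top0.npz")))
m=(C[...,0]>.2)&(C[...,0]<.62)&(C[...,1]<.6)&(C[...,1]>-.25); print(C[m][:,2].max(), C[m][C[m][:,2].argmax()])
E
```

```text
clock 0.10 TCP mould [-195.4  627.3] z 230.1 | tool shift mm [-554.  -522.7  111.1] | jaw-axis angle rel mould x 0.989 | F [ 0.2  0.  -0.3] gap 0.085 z-axis [-0.001 -0.002 -1.   ]
1.1199647520061982 [ 0.46549863 -0.02100518  1.11996475]
```

Emit:
jog_arm([
  [[0,0,0,0.165,0],[0,0,0,0.165,0],[0,0,0,0.165,0],[0,0,0,0.165,0],[0,0,0,0.165,0],[0,0,0,0.165,0]],
])

```text
clock: 0.85
position: [0.2702, 0.5593, 0.225]
tool_rot: [0.001, 0.672, 0.741, -0.006]
wrist_force: [0.7, 0.4, -0.4]
finger_gap: 0.0857
```

```bash
python3 -c "
from h import *
go(-.02,-.114,.2); print(arm.state()['joint_positions'])"
```

```text
clock 0.85 TCP mould [-197.4  624.9] z 225.0 | tool shift mm [-732.3  202.4   30.1] | jaw-axis angle rel mould x -0.034 | F [ 0.7  0.4 -0.4] gap 0.086 z-axis [-0.006 -0.009 -1.   ]
[ 1.00776320e+00  2.20985645e-01  1.62057017e+00 -2.18604020e-05
  1.31122845e+00  9.10384629e-01]
```

Emit:
jog_arm([
  [[-0.052,0.0,-0.02,0,0],[-0.055,0.012,-0.01,0,0],[-0.055,0.015,0,-0.01,0],[-0.055,0.015,0,-0.01,0],[-0.055,0.015,0,-0.01,0],[-0.055,0.015,0,0,0],[-0.055,0.015,0,0,0],[-0.055,0.015,0,0,0],[-0.055,0.015,0,0,0],[-0.055,0.015,0,0,0]],
])

```text
clock: 2.1
position: [0.4671, 0.0183, 0.2554]
tool_rot: [0.002, 0.657, 0.754, -0.008]
wrist_force: [0.5, 0.5, 1.1]
finger_gap: 0.0853
```

```bash
python3 -c "
from h import *
go(-.02,-.114,.15)"
```

```text
clock 2.10 TCP mould [-72.9  62.9] z 255.4 | tool shift mm [-175.7   53.2  107.2] | jaw-axis angle rel mould x 0.005 | F [0.5 0.5 1.1] gap 0.085 z-axis [-0.009 -0.015 -1.   ]
```

Emit:
jog_arm([
  [[-0.055,0.013,0.02,0,0],[-0.055,0.018,0.02,0,0],[-0.055,0.016,0.025,0,0],[-0.015,0.006,0.035,0,0],[0,0,0,0,0]],
])

```text
clock: 2.72
position: [0.5441, -0.162, 0.155]
tool_rot: [0.002, 0.66, 0.751, -0.008]
wrist_force: [-1.1, 0.1, 0.3]
finger_gap: 0.0855
```

```bash
python3 -c "
from h import *
go(-.02,-.114,.036)
d=get('wrist'); save(d,'w1',k=1.4); np.savez('w1.npz',**d); print(d['f'],d['cx'],d['cy'],np.round(d['pose'],3))"
```

```text
clock 2.73 TCP mould [ -20.1 -125.9] z 155.0 | tool shift mm [ 13.4   1.2 118.9] | jaw-axis angle rel mould x -0.002 | F [-1.1  0.1  0.3] gap 0.085 z-axis [-0.007 -0.014 -1.   ]
325.19226210127806 277.64072425470044 210.139952583329 [[ 0.992  0.125  0.031  0.535]
 [ 0.129 -0.943 -0.305 -0.085]
 [-0.009  0.307 -0.952  0.297]
 [ 0.     0.     0.     1.   ]]
```

View pics/w1.png

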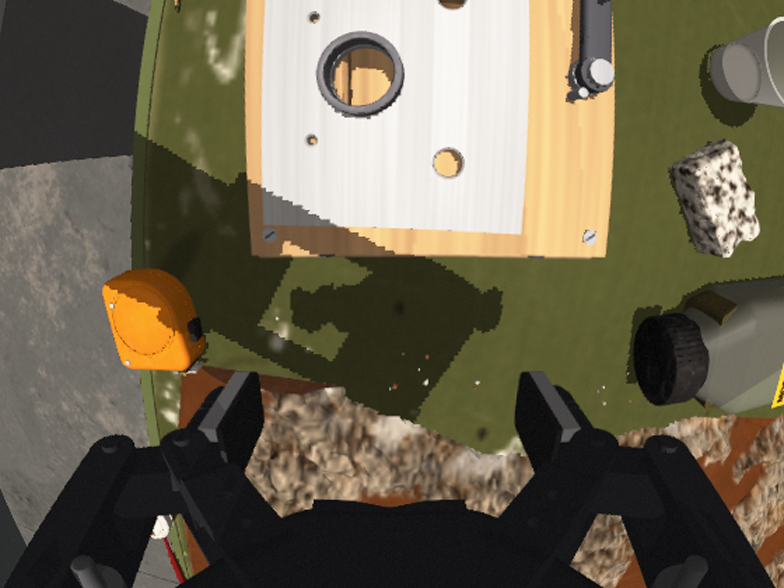

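The wrist view shows the plate's right edge along row ~232, the right hole at (448,162), and the open fingers right of the mould. The tape is well clear at (152,322).

Emit:
jog_arm([
  [[0,0.001,0.04,0,0],[0,0,0.04,0,0],[0,0,0.03,0,0],[0,0,0.005,0,0],[0.006,0,0.0,0,0],[0.004,0,0,0,0]],
])

```text
clock: 3.52
position: [0.5534, -0.1512, 0.0528]
tool_rot: [0.013, 0.657, 0.753, -0.003]
wrist_force: [-0.1, 0.1, 0.5]
finger_gap: 0.0852
```

```bash
python3 -c "
from h import *
go(-.02,-.100,.036)"
```

```text
clock 3.52 TCP mould [  -9.5 -116.5] z 52.8 | tool shift mm [ 17.  -10.7  16.3] | jaw-axis angle rel mould x 0.005 | F [-0.1  0.1  0.5] gap 0.085 z-axis [ 0.016 -0.022 -1.   ]
```

Emit:
jog_arm([
  [[0,-0.006,0.009,0,0],[0,-0.005,0.008,0,0],[0,0,0,0,0]],
])

```text
clock: 3.9
position: [0.5436, -0.1532, 0.0372]
tool_rot: [0.015, 0.657, 0.754, -0.003]
wrist_force: [-0.4, -0.2, -0.0]
finger_gap: 0.0855
```

```bash
python3 -c "
from h import *
go(-.02,-.100,.036)"
```

```text
clock 3.90 TCP mould [ -19.5 -117.2] z 37.2 | tool shift mm [17.2 -0.4  0.7] | jaw-axis angle rel mould x 0.006 | F [-0.4 -0.2 -0. ] gap 0.086 z-axis [ 0.019 -0.024 -1.   ]
```

Emit:
jog_arm([
  [[0.006,0,0,0,0],[0.006,0,0,0,0],[0.004,0,0,0,0],[0.004,0,0,0,0],[0,0,0,0,0]],
])

```text
clock: 4.53
position: [0.5415, -0.1326, 0.037]
tool_rot: [0.016, 0.657, 0.753, -0.002]
wrist_force: [0.6, -0.6, 0.5]
finger_gap: 0.0856
```

```bash
python3 -c "
from h import *
go(-.02,-.091,.037)"
```

```text
clock 4.53 TCP mould [-18.9 -96.5] z 37.0 | tool shift mm [ 5.5 -1.1 -0.2] | jaw-axis angle rel mould x 0.005 | F [ 0.6 -0.6  0.5] gap 0.086 z-axis [ 0.021 -0.024 -0.999]
```

Emit:
jog_arm([
  [[0.003,0,0,0,0],[0.003,0,0,0,0],[0,0,0,0,0]],
])

```text
clock: 4.9
position: [0.5408, -0.1269, 0.037]
tool_rot: [0.016, 0.657, 0.754, -0.003]
wrist_force: [-0.5, 1.1, 0.3]
finger_gap: 0.0855
```

```bash
cat >> h.py <<'E'
def fray(d,u,v):
    a=np.array([u-d["cx"],v-d["cy"]]); r=np.hypot(*a); t=r/d["f"]; P=np.array(d["pose"])
    return P[:3,3],P[:3,:3]@np.r_[a/r*np.sin(t),np.cos(t)]
def fz(d,u,v,z):
    o,r=fray(d,u,v); return o+r*(z-o[2])/r[2]
E
python3 -c "
from h import *
go(-.02,-.091,.037)
d=get('wrist'); save(d,'w2',k=1.4); np.savez('w2.npz',**d)"
```

```text
clock 4.90 TCP mould [-18.8 -90.7] z 37.0 | tool shift mm [-0.3 -1.2  0. ] | jaw-axis angle rel mould x 0.006 | F [-0.5  1.1  0.3] gap 0.086 z-axis [ 0.021 -0.025 -0.999]
```

View pics/w2.png

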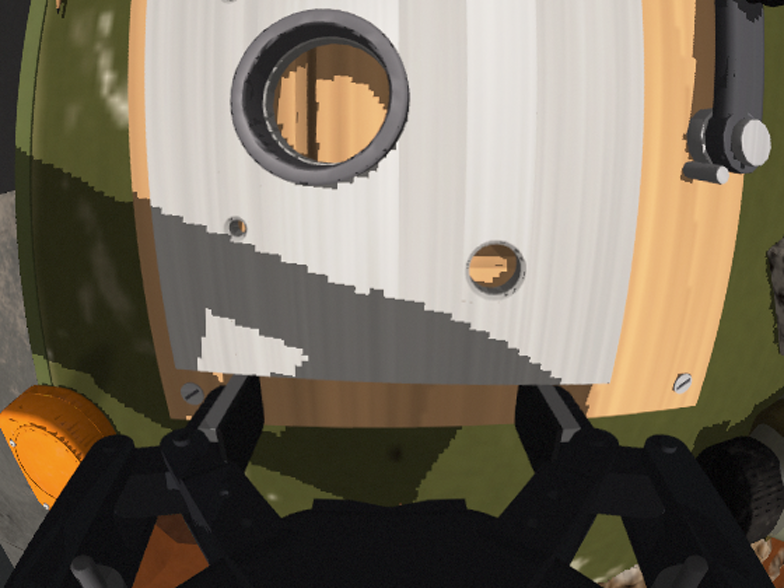

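```bash
python3 -c "
from h import *
d=dict(np.load('w2.npz'))
for n,u,v,z in [('holeR',496,269,.0624),('small',236,227,.056),('collar',330,110,.072),('scNR',191,394,.046),('scFR',683,383,.046),('edge near',200,372,.055),('edge mid',400,382,.060),('edge far',600,383,.065)]:
  print(n,np.round(w2m(fz(d,u/1.4,v/1.4,z))*1000,1))
for p in [(.6330,.0713),(.6564,-.1145),(.4464,.0465),(.4708,-.1386)]: print(np.round(w2m(p)*1000,1))
"
```

```text
holeR [  8.9 -43.5]
small [-62.4 -33. ]
collar [-33.6  -3.3]
scNR [-90.  -93.8]
scFR [ 98.  -93.6]
edge near [-80.4 -79.6]
edge mid [-16.3 -78.8]
edge far [ 45.9 -78.9]
[98.5 93.7]
[ 97.4 -93.5]
[-89.8  93.5]
[-89.7 -93.2]
```

Both fingers touch the right edge at row ~380. The edge is now at mould y = -79 mm and the right hole is at y = -43.5 mm, so the plate is aligned to 1–1.5 mm. Next I'll push forward from the near edge with both fingertips.

Emit:
jog_arm([
  [[-0.012,0,0,0,0],[-0.01,0,-0.03,0,0],[0,0,-0.04,0,0],[0,0,-0.01,0.175,0],[0,0,0,0.175,0],[0,0,0,0.175,0],[0,0,0,0.175,0],[0,0,0,0.175,0],[0,0,0,0.175,0],[0,0,0,0.175,0]],
])

```text
clock: 6.2
position: [0.5421, -0.1531, 0.1204]
tool_rot: [0.014, 0.976, 0.217, 0.007]
wrist_force: [0.5, -0.0, -0.2]
finger_gap: 0.0851
```

Emit:
jog_arm([
  [[0,0,0,0.175,0],[0,0,0,0.175,0]],
])

```text
clock: 6.45
position: [0.542, -0.1544, 0.1203]
tool_rot: [0.012, 0.999, 0.037, 0.009]
wrist_force: [-1.3, 0.2, -0.0]
finger_gap: 0.0854
```

```bash
python3 -c "
from h import *
go(-.118,-.0,.1); print(arm.state()['joint_positions'])"
```

```text
clock 6.45 TCP mould [ -21.2 -118.2] z 120.3 | tool shift mm [-103.7 -113.    15.7] | jaw-axis angle rel mould x -1.628 | F [-1.3  0.2 -0. ] gap 0.085 z-axis [ 0.02  -0.023 -1.   ]
[-0.39446386  0.19394019  1.86481231 -0.01604528  1.05554086  1.10952986]
```

Emit:
jog_arm([
  [[0,0,0,-0.055,0],[-0.032,-0.04,0.0,0,0],[-0.032,-0.04,0.0,0,0],[-0.033,-0.038,0.01,0,0],[0,0,0.02,0,0],[0,0,0.02,0,0],[0,0,0,0,0]],
])

```text
clock: 7.32
position: [0.4294, -0.0521, 0.0649]
tool_rot: [0.012, 0.998, 0.063, 0.01]
wrist_force: [-0.2, -0.4, 0.2]
finger_gap: 0.0853
```

```bash
python3 -c "
from h import *
go(-.118,-.0,.037)"
```

```text
clock 7.33 TCP mould [-119.5   -2. ] z 64.9 | tool shift mm [ 1.  -2.8 27.8] | jaw-axis angle rel mould x -1.576 | F [-0.2 -0.4  0.2] gap 0.085 z-axis [ 0.022 -0.023 -0.999]
```

Emit:
jog_arm([
  [[0,-0.002,0.015,0,0],[0,0,0.013,0,0],[0.006,0,0,0,0],[0.006,0,0,0,0],[0.005,0,0,0,0],[0.004,0,0,0,0],[0.004,0,0,0,0],[0.004,0,0,0,0]],
])

```text
clock: 8.32
position: [0.4608, -0.0479, 0.037]
tool_rot: [0.012, 0.998, 0.063, 0.009]
wrist_force: [-2.0, -0.1, 0.3]
finger_gap: 0.0852
```

```bash
python3 -c "
from h import *
go(-.081,-.0,.037)"
```

```text
clock 8.32 TCP mould [-87.8  -1.9] z 37.0 | tool shift mm [ 6.8 -1.9  0.1] | jaw-axis angle rel mould x -1.576 | F [-2.  -0.1  0.3] gap 0.085 z-axis [ 0.02  -0.024 -1.   ]
```

Emit:
jog_arm([
  [[0.003,0,0,0,0],[0.002,0,0,0,0]],
])

```text
clock: 8.57
position: [0.4672, -0.0473, 0.0375]
tool_rot: [0.013, 0.998, 0.063, 0.01]
wrist_force: [0.4, 0.2, 0.1]
finger_gap: 0.0855
```

Emit:
jog_arm([
  [[0.0015,0,0,0,0]],
])

```text
clock: 8.7
position: [0.4689, -0.0472, 0.0377]
tool_rot: [0.013, 0.998, 0.063, 0.01]
wrist_force: [-2.7, 0.5, 0.5]
finger_gap: 0.0856
```

```bash
python3 -c "
from h import *
go(-.081,-.0,.037)
d=get('wrist'); save(d,'w3',k=1.4); np.savez('w3.npz',**d)"
```

```text
clock 8.70 TCP mould [-79.6  -2.3] z 37.7 | tool shift mm [-1.4 -2.3  0.6] | jaw-axis angle rel mould x -1.577 | F [-2.7  0.5  0.5] gap 0.086 z-axis [ 0.023 -0.024 -0.999]
```

View pics/w3.png

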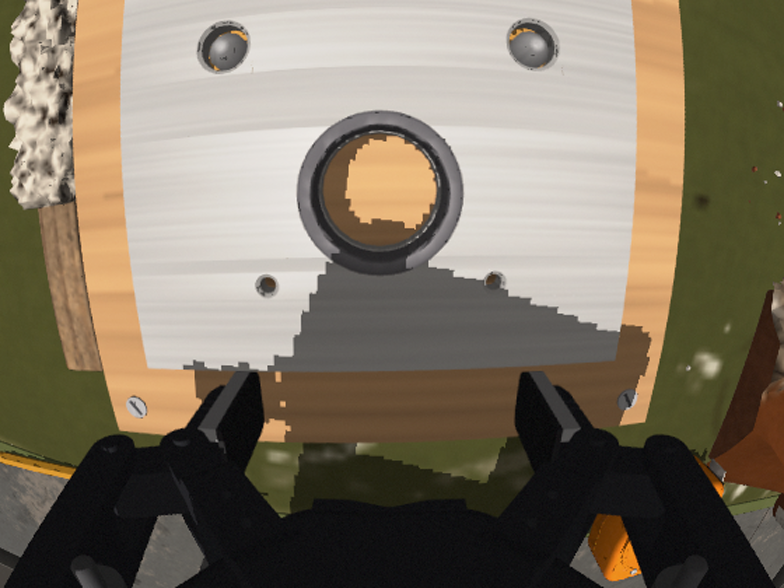

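Both dowels now show inside their holes, at (228,47) and (530,47). I'll check the plate's height and lean from depth.

```bash
cat >> h.py <<'E'
def fpt(d,u,v):
    o,r=fray(d,u,v); P=np.array(d["pose"]); t=np.median(d["depth"][int(v)-1:int(v)+2,int(u)-1:int(u)+2]); return o+r*t/(P[:3,2]@r)
E
python3 -c "
from h import *
d=dict(np.load('w3.npz'))
for n,u,v in [('farL',160,20),('far mid',380,20),('farR',600,20),('mid L',180,180),('mid R',580,180),('near L',180,345),('near R',590,340),('near mid',380,340),('wood near',200,440*0+395),('woodL',100,150),('woodR',660,150)]:
  p=fpt(d,u/1.4,v/1.4); print(n,np.round(w2m(p)*1000,1),round(p[2]*1000,1))
"
```

```text
farL [42.6 66.5] 53.0
far mid [35.4 -0.2] 53.1
farR [ 42.4 -67.8] 52.2
mid L [-8.4 59.6] 52.8
mid R [ -9.6 -59.8] 53.0
near L [-60.8  65.8] 52.9
near R [-61.  -68.5] 53.3
near mid [-58.8   0.6] 53.4
wood near [-83.4  65.4] 45.0
woodL [ 4.6 93.9] 44.8
woodR [  3.  -94.8] 45.3
```

Seated: the upper face reads 52–53 mm everywhere, flat. I'll retreat, close the fingers and move to the far side of the knob.

Emit:
jog_arm([
  [[-0.012,0,0,0,0],[-0.006,0,-0.03,0,0.3],[0,0,-0.045,0,1],[0,0,-0.045,0,1],[0.05,-0.013,0,0,1],[0.055,-0.015,0,0,1],[0.055,-0.015,0,0,1],[0.05,-0.012,0,0,1],[0,0,0,0,1]],
])

```text
clock: 9.88
position: [0.6523, 0.0348, 0.1675]
tool_rot: [0.014, 0.998, 0.061, 0.016]
wrist_force: [-1.2, 0.4, 0.5]
finger_gap: 0.0002
```

```bash
python3 -c "
from h import *
go(.121,.052,.074)
d=dict(np.load('top0.npz')); print('cup',w2m(onz(d,347/1.4,176/1.4,.075)),w2m(onz(d,347/1.4,205/1.4,.005)),'knob',w2m([.6319,.0288]))
d=get('wrist'); save(d,'w4',k=1.4); np.savez('w4.npz',**d); print(arm.state()['joint_positions'])"
```

```text
clock 9.88 TCP mould [112.9  55. ] z 167.5 | tool shift mm [ 5.3  0.2 93.8] | jaw-axis angle rel mould x -1.581 | F [-1.2  0.4  0.5] gap 0.0 z-axis [ 0.034 -0.025 -0.999]
cup [0.26109611 0.03015105] [0.23435587 0.03766929] knob [0.0918463  0.05174589]
[-0.04395521  0.31045963  1.62363217 -0.0259848   1.17463993  1.4156825 ]
```

View pics/w4.png

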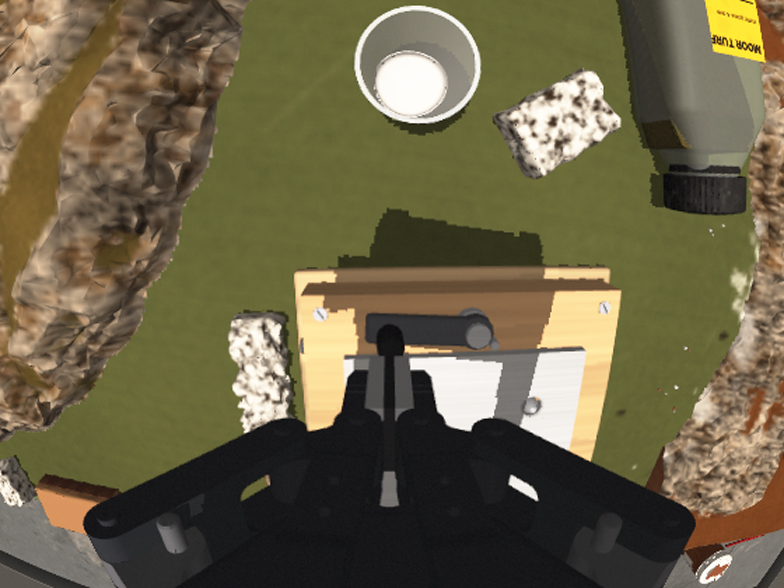

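The wrist view shows the parked clamp with its knob at about (390,335) just under the shut fingertips. The cup at (418,65) and the casting at (560,125) are well clear.

Emit:
jog_arm([
  [[0.01,0,0,0,1],[0,0,0.025,0,1],[0,0,0.025,0,1],[0,0,0.025,0,1],[0,0,0.012,0,1],[0,0,0,0,1]],
])

```text
clock: 10.68
position: [0.6599, 0.0295, 0.0812]
tool_rot: [0.014, 0.998, 0.058, 0.016]
wrist_force: [0.1, -0.3, 0.5]
finger_gap: 0.0001
```

```bash
python3 -c "
from h import *
go(.109,.052,.074)"
```

```text
clock 10.68 TCP mould [119.7  48.8] z 81.2 | tool shift mm [-11.   -3.3   6.8] | jaw-axis angle rel mould x -1.586 | F [ 0.1 -0.3  0.5] gap 0.0 z-axis [ 0.034 -0.026 -0.999]
```

Emit:
jog_arm([
  [[-0.005,-0.003,0.006,0,1],[-0.005,0,0,0,1],[-0.007,-0.003,0,-0.13,1],[-0.007,-0.002,0,-0.13,1],[-0.007,-0.002,0,-0.13,1]],
])

```text
clock: 11.3
position: [0.6317, 0.0334, 0.0793]
tool_rot: [0.018, 0.966, 0.256, 0.02]
wrist_force: [1.5, 1.2, -0.9]
finger_gap: -0.0001
```

```bash
cat >> h.py <<'E'
def arc(th):
    u=np.array([-np.sin(th),np.cos(th)]); t=np.array([-np.cos(th),-np.sin(th)])
    p=np.array([.09,0])+.052*u-.0185*t; print("th",th,"want jaw",round(-np.pi/2+th,3)); go(*p,.074)
E
python3 -c "
from h import *
arc(.35);arc(.5); arc(.8)"
```

```text
th 0.35 want jaw -1.221
clock 11.30 TCP mould [92.2 56.3] z 79.3 | tool shift mm [-3.1 -0.2  5.2] | jaw-axis angle rel mould x -1.184 | F [ 1.5  1.2 -0.9] gap -0.0 z-axis [ 0.048 -0.025 -0.999]
th 0.5 want jaw -1.071
clock 11.30 TCP mould [92.2 56.3] z 79.3 | tool shift mm [-11.   -2.7   4.9] | jaw-axis angle rel mould x -1.184 | F [ 1.5  1.2 -0.9] gap -0.0 z-axis [ 0.048 -0.025 -0.999]
th 0.8 want jaw -0.771
clock 11.30 TCP mould [92.2 56.3] z 79.3 | tool shift mm [-27.4  -4.    4.3] | jaw-axis angle rel mould x -1.184 | F [ 1.5  1.2 -0.9] gap -0.0 z-axis [ 0.048 -0.025 -0.999]
```

Emit:
jog_arm([
  [[-0.008,-0.002,0.002,-0.1,1],[-0.0075,-0.0015,0.001,-0.13,1],[-0.0075,-0.0015,0.001,-0.13,1]],
])

```text
clock: 11.68
position: [0.6126, 0.0261, 0.0785]
tool_rot: [0.022, 0.902, 0.431, 0.021]
wrist_force: [1.2, 2.4, -0.5]
finger_gap: -0.0002
```

```bash
python3 -c "
from h import *
arc(.7);arc(.9); arc(1.2)"
```

```text
th 0.7 want jaw -0.871
clock 11.68 TCP mould [72.3 51.6] z 78.5 | tool shift mm [-1.2 -1.5  4.4] | jaw-axis angle rel mould x -0.811 | F [ 1.2  2.4 -0.5] gap -0.0 z-axis [ 0.057 -0.022 -0.998]
th 0.9 want jaw -0.671
clock 11.68 TCP mould [72.3 51.6] z 78.5 | tool shift mm [-11.8  -4.8   4. ] | jaw-axis angle rel mould x -0.811 | F [ 1.2  2.4 -0.5] gap -0.0 z-axis [ 0.057 -0.022 -0.998]
th 1.2 want jaw -0.371
clock 11.68 TCP mould [72.3 51.6] z 78.5 | tool shift mm [-28.2  -5.6   3.6] | jaw-axis angle rel mould x -0.811 | F [ 1.2  2.4 -0.5] gap -0.0 z-axis [ 0.057 -0.022 -0.998]
```

Emit:
jog_arm([
  [[-0.0075,-0.003,0.002,-0.09,1],[-0.0075,-0.0025,0.001,-0.12,1],[-0.0075,-0.002,0.001,-0.12,1],[-0.0075,-0.002,0.001,-0.12,1]],
])

```text
clock: 12.18
position: [0.592, 0.0071, 0.0775]
tool_rot: [0.028, 0.778, 0.627, 0.02]
wrist_force: [-0.6, 2.1, 0.7]
finger_gap: 0.0002
```

```bash
python3 -c "
from h import *
arc(1.2); arc(1.4); arc(1.57)"
```

```text
th 1.2 want jaw -0.371
clock 12.18 TCP mould [49.5 35.4] z 77.5 | tool shift mm [ 0.2 -1.6  3.4] | jaw-axis angle rel mould x -0.345 | F [-0.6  2.1  0.7] gap 0.0 z-axis [ 0.067 -0.019 -0.998]
th 1.4 want jaw -0.171
clock 12.18 TCP mould [49.5 35.4] z 77.5 | tool shift mm [-10.4  -4.6   3.3] | jaw-axis angle rel mould x -0.345 | F [-0.6  2.1  0.7] gap 0.0 z-axis [ 0.067 -0.019 -0.998]
th 1.57 want jaw -0.001
clock 12.18 TCP mould [49.5 35.4] z 77.5 | tool shift mm [-19.8  -5.3   3.2] | jaw-axis angle rel mould x -0.345 | F [-0.6  2.1  0.7] gap 0.0 z-axis [ 0.067 -0.019 -0.998]
```

Emit:
jog_arm([
  [[-0.007,-0.003,0.001,-0.1,1],[-0.0065,-0.002,0.001,-0.11,1],[-0.006,-0.002,0.001,-0.11,1]],
])

```text
clock: 12.55
position: [0.5843, -0.0103, 0.0775]
tool_rot: [0.033, 0.664, 0.747, 0.018]
wrist_force: [-0.4, 0.6, -0.4]
finger_gap: -0.0
```

Emit:
jog_arm([
  [[-0.0025,0,0,0,1],[-0.001,0,0,0,1]],
])

```text
clock: 12.8
position: [0.5844, -0.0134, 0.0784]
tool_rot: [0.033, 0.665, 0.746, 0.019]
wrist_force: [-0.1, 1.0, -1.5]
finger_gap: 0.0001
```

```bash
python3 -c "
from h import *
arc(1.57);arc(1.62)"
```

```text
th 1.57 want jaw -0.001
clock 12.80 TCP mould [39.3 16.1] z 78.4 | tool shift mm [ 2.5 -1.6  4.2] | jaw-axis angle rel mould x -0.016 | F [-0.1  1.  -1.5] gap 0.0 z-axis [ 0.074 -0.016 -0.997]
th 1.62 want jaw 0.049
clock 12.80 TCP mould [39.3 16.1] z 78.4 | tool shift mm [-0.1 -2.4  4.2] | jaw-axis angle rel mould x -0.016 | F [-0.1  1.  -1.5] gap 0.0 z-axis [ 0.074 -0.016 -0.997]
```

Emit:
jog_arm([
  [[-0.0015,0,0,0,1]],
])

```text
clock: 12.92
position: [0.5844, -0.0138, 0.0784]
tool_rot: [0.032, 0.666, 0.745, 0.019]
wrist_force: [-0.2, 6.0, -0.6]
finger_gap: 0.0002
```

Emit:
jog_arm([
  [[-0.0015,0,0,0,1]],
])

```text
clock: 13.05
position: [0.5845, -0.0138, 0.0784]
tool_rot: [0.031, 0.666, 0.745, 0.02]
wrist_force: [-1.2, 5.8, 0.0]
finger_gap: 0.0001
```

Emit:
jog_arm([
  [[0,0,0,0,1]],
])

```text
clock: 13.18
position: [0.5845, -0.0135, 0.0784]
tool_rot: [0.031, 0.666, 0.745, 0.02]
wrist_force: [0.4, 1.0, 0.7]
finger_gap: -0.0001
```

The motion stalled with the force up to 6 N, so the clamp is against its stop. I'll back off to the clamp's left, lift clear and take a final look.

Emit:
jog_arm([
  [[0.012,0,0,0,1],[0.012,0,0,0,1],[0,0,-0.04,0,1],[0,0,-0.05,0,1],[-0.0,-0.05,-0.05,0,1],[0,-0.055,-0.02,0,1],[0.03,-0.05,0,0,1],[0.05,-0.03,0,0,1],[0.05,0,0,0,1],[0.05,0,0,0,1]],
])

```text
clock: 14.42
position: [0.3705, 0.1748, 0.2219]
tool_rot: [0.038, 0.668, 0.743, 0.022]
wrist_force: [0.7, -0.5, -0.1]
finger_gap: -0.0004
```

Run:
```python
from h import *
go(0,0,.2)
d=get("top"); np.savez("top1.npz",**d); save(d,"top1",(190,90,400,340),2.3)
C=cloud(d); Z=C[...,2]
for x,y in [(-60,60),(-60,-60),(0,-70),(0,70),(60,-60),(60,60),(60,0),(40,-2)]:
    u,v=proj(d,[*m2w(x/1e3,y/1e3),.053]); p=pt(d,u,v); print((x,y),np.round(w2m(p)*1000),round(p[2]*1000,1))
d0=dict(np.load("top0.npz")); df=np.abs(d0["image"].astype(int)-d["image"]).max(-1)
for n,u,v in [("tape",509,445),("cup",347,192),("casting",410,202),("stick",300,350)]:
    u,v=int(u/1.4),int(v/1.4); print(n,(df[v-20:v+20,u-10:u+10]>50).mean())
```

```text
clock 14.43 TCP mould [-148.2  230.7] z 221.9 | tool shift mm [-226.   151.4   40.7] | jaw-axis angle rel mould x -0.024 | F [ 0.7 -0.5 -0.1] gap -0.0 z-axis [ 0.086 -0.018 -0.996]
(-60, 60) [-60.  60.] 50.3
(-60, -60) [-60. -60.] 54.3
(0, -70) [ -0. -70.] 55.0
(0, 70) [ 0. 70.] 49.5
(60, -60) [ 60. -60.] 50.9
(60, 60) [59. 60.] 58.5
(60, 0) [59.  0.] 64.2
(40, -2) [35. -1.] 96.1
tape 0.0
cup 0.0
casting 0.0
stick 0.0
```

View pics/top1.png

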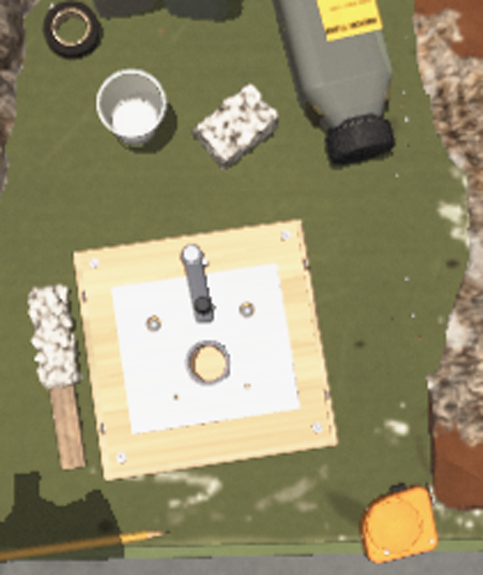

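The final view shows the plate square in its seat with a dowel in each hole, at (153,323) and (247,310). The clamp lies across the plate from its pivot (190,253) to the knob (203,305), and the bystanders haven't moved.

```bash
python3 -c "
from h import *
print(arm.close_job())"
```

```text
the job is handed in; nothing more can be done
None
```

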